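# Gather the specimen pots in the marked corner of the tote

## Task

Pull the blue drawer, which stands ajar, well open by its handle, then lift the white tote out by its carrying handle until it hangs clear above the level of the cabinet's top. Tilt it about 30 degrees, orange corner lowest, so that all four little pots slide together into that corner, and finish while still holding it up there, tilted and still, so a colleague can pick them out. Spill nothing, leave the drawer open, and leave the tube rack, jar and dish where they are.

Things in the scene. Friction and masses are not known exactly. Their poses are not given: they have to be found in the camera images.
- cabinet: Grey steel instrument cabinet, 320 (x, deep) x 270 (y, wide) x 139 mm high, fixed to the table, one blue-fronted drawer on its -x face (towards the robot). Origin: middle of the lower edge of its front face; +x points from the drawer front to the back; turned by up to about 0.2 rad; the drawer stands a little ajar
- drawer (a joint): How far the drawer is pulled out along the cabinet's -x, in m: 0 shut, 0.229 fully out (stop). Starts ajar, 45 to 60 mm out, takes 1 to 4 N to slide, stays where left. Its floor is 22 mm above the table, its plywood sides reach 117 mm and its front 130 mm above the table. Inside it is 275 mm long, 228 mm wide
- drawer_handle (a point): Middle of the drawer's handle: a horizontal round steel bar 11 mm thick, 120 mm long, parallel to the cabinet's y, its axis 35 mm in front of the drawer front (29 mm of free gap), 117 mm above the table and 22 mm below the cabinet's top. Moves with the drawer
- tote: White tote in the drawer just behind its front, turned any way round: open box 130 (x) x 100 (y) x 36 mm high, walls and floor 4 mm, about 0.13 to 0.22 kg, with a fixed overhead carrying handle. Origin: centre of its underside, z up. Its inner corner at +x +y is orange (30 mm floor patch and the walls). It can be lifted straight up past the cabinet once the drawer is out by 0.19
- tote_grip (a point): Middle of the tote's grey carrying handle, where to grip: a flat-sided bar 12 mm wide (tote y), 16 mm high, running the whole 130 mm along tote x, its axis 80 mm above the tote's underside (space of 36 mm under it above the rim), held by two posts at the tote's ends
- tote_corner (a point): The marked (orange) inner corner of the tote, on its inner floor: at tote x = 61, y = 46, z = 4 mm
- pot0: Small closed glass specimen pot, blue lid, 18 mm diameter, 14 mm high, 11 g, loose on the tote's inner floor (one of four alike). Origin: centre of its underside. Slick: it slides in the tote once the floor slopes more than about 10 to 15 degrees
- pot1: Small closed glass specimen pot, blue lid, 18 mm diameter, 14 mm high, 11 g, loose on the tote's inner floor (one of four alike). Origin: centre of its underside. Slick: it slides in the tote once the floor slopes more than about 10 to 15 degrees
- pot2: Small closed glass specimen pot, blue lid, 18 mm diameter, 14 mm high, 11 g, loose on the tote's inner floor (one of four alike). Origin: centre of its underside. Slick: it slides in the tote once the floor slopes more than about 10 to 15 degrees
- pot3: Small closed glass specimen pot, blue lid, 18 mm diameter, 14 mm high, 11 g, loose on the tote's inner floor (one of four alike). Origin: centre of its underside. Slick: it slides in the tote once the floor slopes more than about 10 to 15 degrees
- tube_rack: Bystander: steel rack of blue-capped tubes, 75 x 150 x 103 mm, origin under its centre, on the table beside the cabinet
- sample_jar: Bystander: amber glass jar with white cap, 68 mm diameter, 100 mm high, origin under its centre, on the table beside the cabinet (rack and jar may be on either side)
- dish: Bystander: closed glass culture dish with a green sample, 90 mm diameter, 17 mm high, origin under its centre, lying on the cabinet's top, its centre 75 to 100 mm behind the front face
Mind the look-alikes: they are no part of the job. Leave any green look-alike of the tote alone.

How it is judged:
By the outcome, as a careful person would: the job done as asked, in the order asked, and still so for the second after the job is handed in, while the arm keeps its last pose, push and grip.
It also fails if it takes over 48 s, if anything falls off the work surface, if the arm or the gripper's body presses on something with over 40 N, if the wrist force passes 120 N, or if a joint passes its speed limit or range.

## Robot

A 7-joint arm with a two-finger parallel gripper is mounted at the origin on the work surface. World frame = base frame: x ahead of the robot, y to its left, z up, the work surface at z = 0. Lengths are in m, angles in rad, forces in N, time in s.
With the tool pointing down it reaches from about 0.4 to 0.85 m from the base axis. Payload 6.9 kg.
Tool frame: the origin (TCP) lies midway between the tips of the shut fingers; the grasp point (between the pads) lies 19 mm behind it; z points along the fingers, y is the line along which they close (so a half turn about z gives the same grasp; the last joint's range is limited). The gripper opens to 85 mm and grips with 20 to 120 N. Pads are 22 mm wide; open, the fingers measure 114 mm over their backs; the gripper's body (76 mm by 85 mm) begins 54 mm behind the grasp point. The pads swing forward as they close: fully open they stand 13 mm farther back than shut.
Start: joints at [-1.115, 0.507, -0.238, 1.5, 0.126, 1.149, -0.155], TCP at [0.215, 0.587, 0.231] pointing down, gripper open.
Joint ranges: [-3.08, 3.08], [-0.24, 2.05], [-1.43, 1.35], [0, 2.5], [-1.52, 4.66], [0.17, 1.96], [-2.89, 2.89]. Speed limits (rad/s): [2.39, 2.39, 3.14, 3.14, 3.14, 3.14, 3.14].

## Interface

Orientations are given as a unit quaternion [w, x, y, z].
In Python, from workcell import status, cams, bot gives the robot as it stands.
- The arm moves only by the tool move_arm, never from a script. Its argument "motion" is one flat list of numbers, 4 for each row, row after row: the shift along the tool's x, y, z in cm, then the turn about the tool's z in degrees. A call has 1 to 12 rows; each row shifts and turns the commanded pose from where the row before left it, along the tool's axes as they then stand; what a row does not reach is not made up. A row lasts 1/10 s, in which the tool goes at most 50 mm and 8.59 degrees, less where a joint would pass 70% of its speed; a pose out of reach is approached as far as the arm can. A call with a gripper value outside its range is refused whole. "jaw" is the finger opening in cm, from 0 to 8.54, set as the call begins (left out, the last holds). The fingers move at their own pace and stop on an object; "force" is the grip in N (left out, the last holds). Time passes only in rows, so rows that do not move let the fingers close. It gives the time, the measured TCP pose, the force, the opening and the grip force at its end, in the units of the state.
- status.get_obs(): the state, without advancing time (a new reading comes with each control period).
- cams.snapshot(name): name is "scene" or "top" or "wrist"; returns the picture (384x512x3 uint8, red, green, blue); there is no depth.
- cams.calibration(name): a dict with "intrinsics" (3x3 intrinsics, pixels), "dist_coeffs" ([k1, k2, p1, p2, k3] as OpenCV has them; the pictures are not rectified), "R" (3x3) and "t" (3): a world point X has camera coordinates R X + t; the wrist camera has in their place "hand_eye" (4x4, takes a point from camera to tool coordinates, whose origin is the TCP and whose axes are the flange's). Camera axes: x right, y down, z forward; pixel columns grow to the right and rows downward; lengths in m; the calibration is good to about 2 mm. A picture is of the moment at which its call begins: read the wrist's pose just before it. calibration takes no time and is no camera call.
- bot.finish_job(): hands the job in; it is judged then, once.
The state is a dict: "time": time; "joint_positions": joint angles; "qd": joint speeds; "joint_efforts": joint torques, N m; "ee_pos": TCP position; "orientation": TCP orientation; "ft_force": force on the tool from outside, world axes, zero at the start; "ft_torque": the same for the moment, N m; "opening": finger opening in m; "finger_force": force on a finger pad.
Only numpy, scipy, OpenCV 4.12 (cv2) and the standard library are available. Lean on these libraries where they do the work, as an engineer would, in place of code of your own. Each camera call takes 0.05 s, during which the arm holds its last target. There are 200 camera calls.

## Working session

There is one attempt and no reset: what is moved stays moved. The work goes in short steps, Python scripts to look and compute and a tool call to move; the robot and the scene stay as the last step left them, time stands still between calls to the robot, and variables do not carry over. Pictures are saved under pics/ and viewed, at most 10 in all, crops included, and the job is handed in when it is done.

Besides the shell and the picture viewer there is one more tool, called by a JSON object that holds its "fn" and its "kwargs", one argument or row to a line. move_arm: Moves the arm, as the interface text tells. Its arguments: {"type":"object","properties":{"motion":{"type":"array"},"jaw":{"type":"number"},"force":{"type":"number"}},"required":["motion"]}

```bash
mkdir -p pics; ls
cat > h.py <<'E'
import numpy as np,cv2
from scipy.spatial.transform import Rotation as Ro
from workcell import status,cams,bot
def cal(n,obs=None):
    c=cams.calibration(n);K=np.array(c["intrinsics"]);d=np.array(c["dist_coeffs"])
    if n=="wrist":
        H=np.array(c["hand_eye"]);o=obs;q=o["orientation"];T=np.eye(4);T[:3,:3]=Ro.from_quat([q[1],q[2],q[3],q[0]]).as_matrix();T[:3,3]=o["ee_pos"]
        W=T@H;R=W[:3,:3].T;t=-R@W[:3,3]
    else: R=np.array(c["R"]);t=np.array(c["t"])
    return K,d,R,t
def ray(n,uv,z,obs=None):
    K,d,R,t=cal(n,obs);p=cv2.undistortPoints(np.array(uv,float).reshape(-1,1,2),K,d)[:,0]
    D=np.c_[p,np.ones(len(p))]@R;C=-R.T@t
    return C+D*((z-C[2])/D[:,2])[:,None]
def save(n,f):
    im=cams.snapshot(n);cv2.imwrite(f,im[...,::-1]);return im
E
python3 - <<'E'
from h import *
a=save("top","pics/top.png");b=save("scene","pics/scene.png")
cv2.imwrite("pics/both.png",cv2.resize(np.hstack([a,b])[...,::-1],(800,300)))
for n in("top","scene"):
    K,d,R,t=cal(n);print(n,K[0,0],-R.T@t)
o=status.get_obs();print(o["time"],o["ee_pos"],o["orientation"],cams.calibration("wrist")["hand_eye"])
E
```

```text
pics
top 408.4784561252094 [ 0.43564554 -0.00663152  1.16305117]
scene 455.1015172168498 [ 1.25531009 -0.3929605   1.40194046]
0.1 [0.21473389 0.58649137 0.23052944] [-1.00816939e-04  1.74535338e-01  9.84650601e-01 -7.73777663e-04] [[ 5.51966931e-05 -9.54111413e-01 -2.99451847e-01  7.61441310e-02]
 [ 9.99999934e-01 -5.50024444e-05  3.59574170e-04  6.15451102e-04]
 [-3.59544403e-04 -2.99451847e-01  9.54111347e-01 -1.42925716e-01]
 [ 0.00000000e+00  0.00000000e+00  0.00000000e+00  1.00000000e+00]]
```

View pics/top.png

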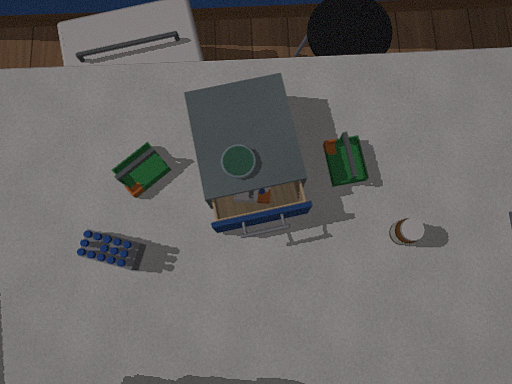

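View pics/scene.png

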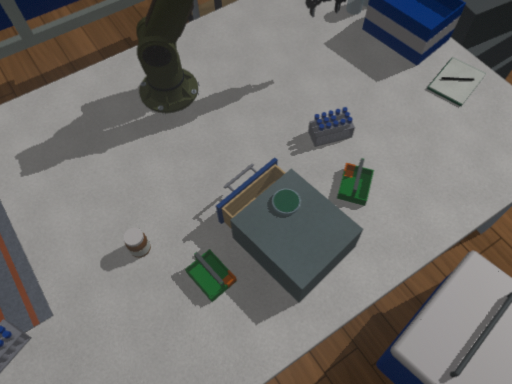

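The top view has +x up and +y left. It shows the cabinet around (245,140), the drawer ajar with its handle bar near (265,229), the rack at (110,250), the jar at (408,231), the dish at (238,160), and green look-alikes at (143,170) and (346,160). Next I'll measure the cabinet and the handle.

Run:
```python
from h import *
im=cv2.imread("pics/top.png")
c=ray("top",[(186,95),(283,75),(304,181),(207,201)],.139);print("cab",c.round(3))
hsv=cv2.cvtColor(im,cv2.COLOR_BGR2HSV)
m=cv2.inRange(hsv,(105,120,40),(125,255,255));m[:190]=0;m[245:]=0;m[:,:205]=0;m[:,315:]=0
r=cv2.minAreaRect(cv2.findNonZero(m));b=cv2.boxPoints(r);print(b,ray("top",b,.13).round(3))
cv2.imwrite("pics/c1.png",cv2.resize(im[170:250,195:325],None,fx=6,fy=6,interpolation=cv2.INTER_CUBIC))
```

```text
cab [[ 0.937  0.177  0.139]
 [ 0.983 -0.089  0.139]
 [ 0.683 -0.126  0.139]
 [ 0.642  0.125  0.139]]
[[206.61124 201.54329]
 [305.86057 179.67479]
 [312.80222 211.17918]
 [213.55289 233.04768]] [[ 0.642  0.127  0.13 ]
 [ 0.688 -0.132  0.13 ]
 [ 0.605 -0.144  0.13 ]
 [ 0.56   0.111  0.13 ]]
```

View pics/c1.png

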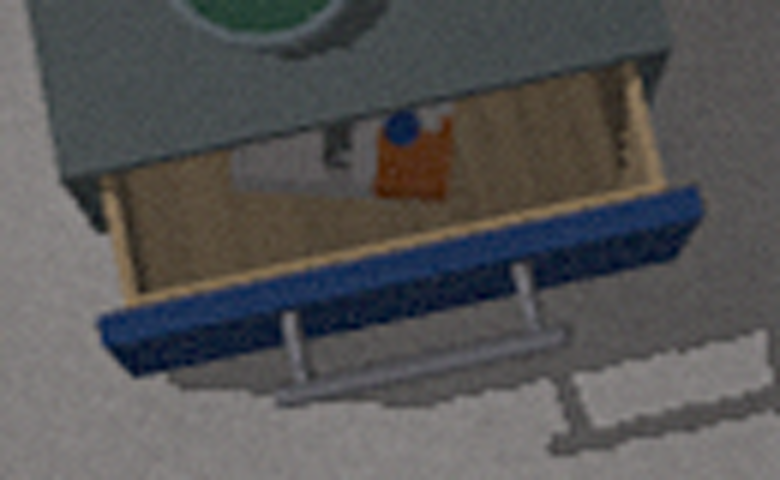

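The crop shows the handle bar from (278,398) to (563,334). The tote's short end faces the drawer front, with the orange corner at the right front.

Run:
```python
from h import *
f=lambda x,y:(195+x/6-.4,170+y/6-.4)
b=ray("top",[f(278,398),f(563,334)],.117);print("bar",b.round(4),np.linalg.norm(b[0]-b[1]),b.mean(0))
e=ray("top",[f(102,320),f(700,190)],.13);print("front top edge back?",e.round(3))
v=b[0]-b[1];yaw=np.arctan2(-v[0],v[1]);print("cab yaw(y axis)",yaw)
R=Ro.from_quat([0.1745,.9847,0,0]).as_matrix();print(R.round(3))
```

```text
bar [[ 0.5511  0.0426  0.117 ]
 [ 0.5729 -0.0805  0.117 ]] 0.12501645177468693 [ 0.56199477 -0.01892438  0.117     ]
front top edge back? [[ 0.586  0.115  0.13 ]
 [ 0.631 -0.142  0.13 ]]
cab yaw(y axis) 0.17583033482045213
[[-0.939  0.344  0.   ]
 [ 0.344  0.939  0.   ]
 [ 0.     0.    -1.   ]]
```

{"fn": "move_arm", "kwargs": {
  "motion": [0, 0, 0, 8.56, 0, 0, 0, 8.56, 0, 0, 0, 8.56, 0, 0, 0, 8.56, 0, 0, 0, 8.56, 0, 0, 0, 8.56, 0, 0, 0, 8.56, -4, 1.5, 0, 0, -4, 1.5, 0, 0, -4, 1.5, 0, 0, -4, 1.5, 0, 0, -4, 1.5, 0, 0],
  "jaw": 2.6
}}

```text
time: 1.3
ee_pos: [0.3238, 0.4012, 0.231]
orientation: [0.0, 0.643, 0.766, -0.0]
ft_force: [0.6, -0.4, -0.2]
opening: 0.026
finger_force: 0.0
```

{"fn": "move_arm", "kwargs": {
  "motion": [-4, 1.5, 0, 0, -4, 1.5, 0, 0, -4, 1.5, 0, 0, -4, 1.5, 0, 0, -4, 1.5, 0, 0, -4, 1.5, 0, 0, -4, 1.5, 0, 0, -4, 1.5, 0, 0, -4, 1.5, 0, 0, 0, 0, 0, 0]
}}

```text
time: 2.3
ee_pos: [0.5208, 0.0651, 0.2311]
orientation: [0.002, 0.646, 0.763, -0.001]
ft_force: [-0.8, 0.4, 0.2]
opening: 0.0259
finger_force: 0.0
```

{"fn": "move_arm", "kwargs": {
  "motion": [-4.5, 1.3, 0, 0, -4.5, 1.3, 0, 0, 0, 0, 3, 0, 0, 0, 0, 0]
}}

```text
time: 2.7
ee_pos: [0.5578, -0.0131, 0.198]
orientation: [-0.002, 0.644, 0.765, -0.002]
ft_force: [-0.6, -0.3, 0.2]
opening: 0.0259
finger_force: 0.0
```

Run:
```python
from h import *
o=status.get_obs();print(o["ee_pos"],o["orientation"],o["joint_positions"])
save("wrist","pics/w1.png");K,d,R,t=cal("wrist",o)
for p in [(.562,-.019,.117),(.5511,.0426,.117),(.5729,-.0805,.117),o["ee_pos"]]:
    print(p,cv2.projectPoints(np.array([p],float),cv2.Rodrigues(R)[0],t,K,d)[0].ravel())
```

```text
[ 0.55778289 -0.01307687  0.19801514] [-0.00248414  0.64381957  0.76517031 -0.00214095] [-0.16448332  0.44015655  0.21521604  1.72835784 -0.10862616  0.99129994
  0.26283692]
(0.562, -0.019, 0.117) [254.37583347 203.09966379]
(0.5511, 0.0426, 0.117) [254.40870488 129.53232479]
(0.5729, -0.0805, 0.117) [254.35710856 265.82237372]
[ 0.55778289 -0.01307687  0.19801514] [249.79108281 241.31336406]
```

View pics/w1.png

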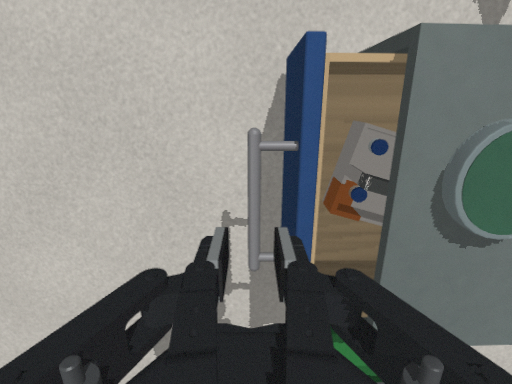

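The wrist view shows the bar as a vertical line at column 254, rows 128–270, as predicted. The fingers straddle it, so I'll descend.

{"fn": "move_arm", "kwargs": {
  "motion": [-0.6, 0.3, 2, 0, 0, 0, 3, 0, 0, 0, 3, 0, 0, 0, 1.9, 0, 0, 0, 0, 0]
}}

```text
time: 3.25
ee_pos: [0.5623, -0.0156, 0.1009]
orientation: [-0.002, 0.642, 0.767, -0.001]
ft_force: [-0.4, 0.2, -0.6]
opening: 0.0258
finger_force: 0.0
```

{"fn": "move_arm", "kwargs": {
  "motion": [0, 0, 0, 0, 0, 0, 0, 0, 0, 0, 0, 0, 0, 0, 0, 0],
  "jaw": 0.8,
  "force": 40
}}

```text
time: 3.65
ee_pos: [0.5642, -0.0165, 0.1034]
orientation: [0.0, 0.643, 0.766, 0.001]
ft_force: [-2.9, 5.1, 4.7]
opening: 0.0095
finger_force: 39.8
```

{"fn": "move_arm", "kwargs": {
  "motion": [0, -0.8, 0, 0, 0, -1.5, 0, 0, 0, -2, 0, 0, 0, -2, 0, 0, 0, -2, 0, 0, 0, -2, 0, 0, 0, -2, 0, 0, 0, -1.6, 0, 0, 0, -1, 0, 0, 0, -0.6, 0, 0, 0, 0, 0, 0]
}}

```text
time: 4.75
ee_pos: [0.4108, -0.0433, 0.1033]
orientation: [-0.0, 0.643, 0.766, 0.001]
ft_force: [-2.9, 9.3, 8.2]
opening: 0.0096
finger_force: 40.3
```

{"fn": "move_arm", "kwargs": {
  "motion": [0, 0, 0, 0, 0, 0, 0, 0, 0, 0, -3, 0, 0, 0, -4, 0, 0, 0, -4, 0, 0, 0, -4, 0, -3, 3, -2, 0, -3, 3, 0, 0, -3, 2, 0, 0, 0, 0, 0, 0],
  "jaw": 2.6
}}

```text
time: 5.75
ee_pos: [0.508, -0.1239, 0.2722]
orientation: [0.002, 0.645, 0.764, -0.001]
ft_force: [-0.6, -0.2, -1.0]
opening: 0.0259
finger_force: 0.0
```

Run:
```python
from h import *
o=status.get_obs();print(list(o["ee_pos"]),list(o["orientation"]))
w=save("wrist","pics/w2.png");t=save("top","pics/t2.png")
cv2.imwrite("pics/wt2.png",np.vstack([w,cv2.resize(t[130:290,180:350],(512,482))])[:600,:,::-1])
```

```text
[np.float64(0.5080232595717925), np.float64(-0.12392063377168319), np.float64(0.2721652033094935)] [np.float64(0.0018237042080439586), np.float64(0.6446872939802228), np.float64(0.76444374660051), np.float64(-0.0008516846803875202)]
```

View pics/w2.png

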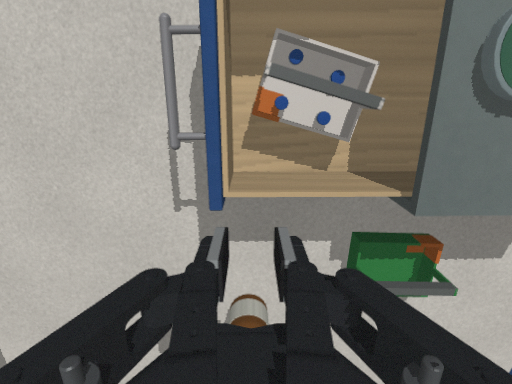

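The wrist view shows the tote whole. Its grey bar runs from (268,71) to (381,101), there are pots on both sides, and the orange corner is at (268,103).

Run:
```python
from h import *
q=[0.0018237,.6446873,.7644437,-.0008517];o=dict(ee_pos=[0.5080233,-.1239206,.2721652],orientation=q)
b=ray("wrist",[(268,71),(381,101)],.110,o);print(b.round(4),np.linalg.norm(b[0]-b[1]),b.mean(0))
r=ray("wrist",[(277,30),(378,63),(349,140),(254,116)],.058,o);print("rim",r.round(4),r.mean(0))
print("orange",ray("wrist",[(258,118)],.04,o))
v=b[1]-b[0];print("bar az deg",np.degrees(np.arctan2(v[1],v[0])))
R=Ro.from_quat([q[1],q[2],q[3],q[0]]).as_matrix();print("tool y az",np.degrees(np.arctan2(R[1,1],R[0,1])))
d=b.mean(0)-np.array(o["ee_pos"]);print("in tool cm",100*R.T@d)
```

```text
[[ 0.5081 -0.0155  0.11  ]
 [ 0.6318 -0.0237  0.11  ]] 0.12401471607322631 [ 0.56997207 -0.01957986  0.11      ]
rim [[ 0.5123  0.0353  0.058 ]
 [ 0.6384  0.0217  0.058 ]
 [ 0.6287 -0.0732  0.058 ]
 [ 0.5027 -0.0646  0.058 ]] [ 0.57054598 -0.02020918  0.058     ]
orange [[ 0.50875437 -0.06707689  0.04      ]]
bar az deg -3.8092847549761912
tool y az 9.715449307657451
in tool cm [ 9.30199672  7.84981398 16.18873661]
```

{"fn": "move_arm", "kwargs": {
  "motion": [0, 0, 0, -8.4, 0, 0, 0, -8.4, 0, 0, 0, -8.4, 0, 0, 0, -8.4, 0, 0, 0, -8.4, 0, 0, 0, -8.4, 0, 0, 0, -8.4, 0, 0, 0, -8.4, 0, 0, 0, -8.4, -2, 4, 0, 0, -2, 4, 0, 0, -1.4, 2.9, 0, 0],
  "jaw": 4.5
}}

```text
time: 7.05
ee_pos: [0.568, -0.0115, 0.2726]
orientation: [0.0, 0.037, 0.999, 0.001]
ft_force: [0.2, -0.0, -0.1]
opening: 0.0449
finger_force: 0.0
```

{"fn": "move_arm", "kwargs": {
  "motion": [0, 0, 4, 0, 0, 0, 4, 0, 0, 0, 0, 0]
}}

```text
time: 7.35
ee_pos: [0.5639, -0.0139, 0.1881]
orientation: [-0.005, 0.038, 0.999, -0.0]
ft_force: [-0.8, -0.7, -0.7]
opening: 0.0452
finger_force: 0.0
```

Run:
```python
from h import *
o=status.get_obs();print(o["ee_pos"],o["orientation"],o["joint_positions"])
save("wrist","pics/w3.png");K,d,R,t=cal("wrist",o)
P=np.array([(.5705,-.02,.11),(.5081,-.0155,.11),(.6318,-.0237,.11),o["ee_pos"]])
print(cv2.projectPoints(P,cv2.Rodrigues(R)[0],t,K,d)[0][:,0])
q=o["orientation"];M=Ro.from_quat([q[1],q[2],q[3],q[0]]).as_matrix();print("tool y az",np.degrees(np.arctan2(M[1,1],M[0,1])),"cm",100*M.T@(P[0]-o["ee_pos"]))
```

```text
[ 0.56387295 -0.01392873  0.18805895] [-4.66813372e-03  3.77784517e-02  9.99275187e-01 -3.11635469e-04] [ 0.00403111  0.45157044 -0.03414361  1.72182069  0.01798758  0.97786347
  1.45833667]
[[243.8730615  204.50365333]
 [243.01117    130.05730396]
 [245.39746958 267.09805024]
 [249.99948528 239.83648686]]
tool y az 85.67009057489173 cm [-0.77926693 -0.54774503  7.79951873]
```

View pics/w3.png

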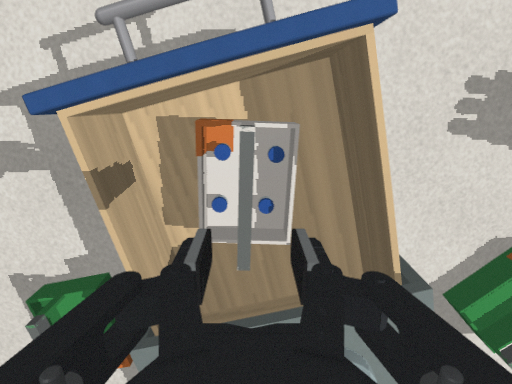

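The bar sits between the fingers, running from (247,130) to (243,270), and all four pots are visible. I need small corrections before descending and gripping.

{"fn": "move_arm", "kwargs": {
  "motion": [-0.8, -0.45, 0, 1.5, 0, 0, 3, 0, 0, 0, 3, 0, 0, 0, 2.5, 0, 0, 0, 2, 0, 0, 0, 0, 0, 0, 0, 0, 0]
}}

```text
time: 8.1
ee_pos: [0.577, -0.0204, 0.0892]
orientation: [0.001, 0.052, 0.999, -0.0]
ft_force: [0.1, -0.1, 0.3]
opening: 0.0449
finger_force: 0.0
```

{"fn": "move_arm", "kwargs": {
  "motion": [0, 0, 0, 0, 0, 0, 0, 0, 0, 0, 0, 0, 0, 0, 0, 0, 0, 0, 0, 0],
  "jaw": 0.8,
  "force": 90
}}

```text
time: 8.6
ee_pos: [0.5765, -0.0201, 0.0889]
orientation: [0.001, 0.052, 0.999, -0.0]
ft_force: [-1.6, -1.1, 5.5]
opening: 0.0099
finger_force: 88.0
```

{"fn": "move_arm", "kwargs": {
  "motion": [0, 0, -0.6, 0, 0, 0, -1.2, 0, 0, 0, -1.8, 0, 0, 0, -2.4, 0, 0, 0, -2.4, 0, 0, 0, -2.4, 0, 0, 0, -2.4, 0, 0, 0, -2.4, 0, 0, 0, -2.4, 0, 0, 0, -1.8, 0, 0, 0, -1.0, 0, 0, 0, 0, 0]
}}

```text
time: 9.8
ee_pos: [0.5758, -0.02, 0.297]
orientation: [0.001, 0.052, 0.999, 0.0]
ft_force: [0.4, 0.4, -1.7]
opening: 0.0103
finger_force: 87.9
```

Run:
```python
from h import *
a=save("scene","pics/s4.png")[60:320,120:420];b=save("wrist","pics/w4.png")
cv2.imwrite("pics/v4.png",cv2.resize(np.hstack([cv2.resize(a,(443,384)),b])[...,::-1],(800,322)))
o=status.get_obs();print(o["joint_positions"],o["ft_force"])
```

```text
[ 0.00814428  0.38062867 -0.0241156   1.52748788  0.00948829  1.23451629
  1.45014996] [ 0.21690907 -0.16424028 -3.01495251]
```

View pics/v4.png

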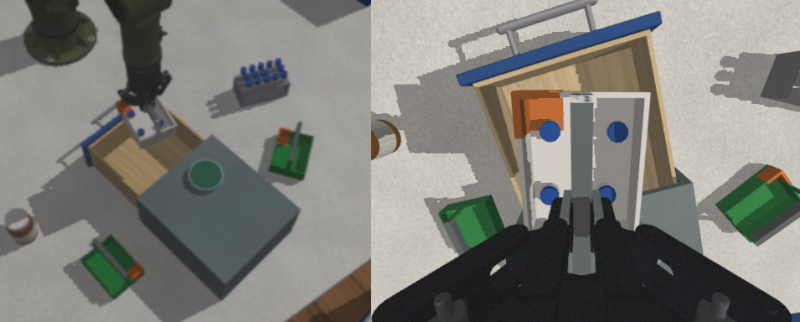

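The lift worked: all four pots are in the tote and its bar is held near the middle. The motion rows only give a turn about tool z. So I'll go up and out until the wrist joint (q6, limit 1.96) saturates, and see how the tool tips.

{"fn": "move_arm", "kwargs": {
  "motion": [0, 0, -2, 0, 0, 0, -4, 0, 0, 0, -4, 0, 0, 0, -4, 0, 0, 0, -4, 0, 0, 0, -4, 0, 0, 0, -4, 0, 0, 0, -4, 0, 0, 0, -2, 0, 0, 0, 0, 0]
}}

```text
time: 10.9
ee_pos: [0.5631, -0.0194, 0.5855]
orientation: [0.018, 0.052, 0.998, -0.0]
ft_force: [-0.6, -0.3, -1.8]
opening: 0.0099
finger_force: 88.1
```

Run:
```python
from h import *
o=status.get_obs();print(o["time"],o["ee_pos"],np.round(o["orientation"],3),o["joint_positions"])
```

```text
10.9 [ 0.56314813 -0.01944992  0.58547558] [ 0.018  0.052  0.998 -0.   ] [-0.08262661  0.36117352  0.1483519   0.78381626 -0.05668224  1.96342038
  1.49973387]
```

{"fn": "move_arm", "kwargs": {
  "motion": [0, 0, -2, 0, 0, 0, -2, 0, 0, 0, -2, 0, 0, 0, -2, 0, 0, 0, 0, 0]
}}

```text
time: 11.4
ee_pos: [0.543, -0.0191, 0.6188]
orientation: [0.049, 0.052, 0.997, 0.001]
ft_force: [0.1, 0.2, -1.6]
opening: 0.0098
finger_force: 88.1
```

```bash
cat > p.py <<'E'
from h import *
o=status.get_obs();q=o["orientation"];M=Ro.from_quat([q[1],q[2],q[3],q[0]]).as_matrix();n=-M[:,2]
print(o["time"],np.round(o["ee_pos"],3),np.round(o["joint_positions"],3))
a=np.arctan2(n[1],n[0]);d=M.T@np.array([0,0,-1.]);print("tilt",np.degrees(np.arccos(n[2])),"downhill az",np.degrees(a),"in tote deg",np.degrees(np.arctan2(-d[1]*-1,d[0])),"M",M.round(2).tolist(),o["ft_force"],o["opening"])
E
python3 p.py
```

```text
11.4 [ 0.543 -0.019  0.619] [-0.103  0.304  0.171  0.78  -0.058  1.964  1.501]
tilt 5.569928171203296 downhill az 178.14691183630816 in tote deg -4.079331333052789 M [[-0.99, 0.1, 0.1], [0.1, 0.99, -0.0], [-0.1, 0.01, -1.0]] [ 0.07670559  0.20454264 -1.57584585] 0.009830323384903118
```

Tilting this way works: the tilt is 5.6° and the downhill direction is towards the base, which is where the orange corner sits. I'll continue.

{"fn": "move_arm", "kwargs": {
  "motion": [0, 0, -2.5, 0, 0, 0, -2.5, 0, 0, 0, -2.5, 0, 0, 0, -2.5, 0, 0, 0, -2.5, 0, 0, 0, -2.5, 0, 0, 0, -2.5, 0, 0, 0, -2.5, 0, 0, 0, 0, 0]
}}

```text
time: 12.3
ee_pos: [0.4857, -0.0172, 0.6921]
orientation: [0.12, 0.051, 0.991, 0.002]
ft_force: [0.2, -0.5, -1.6]
opening: 0.0102
finger_force: 88.1
```

```bash
sed -i 's/-d\[1\]\*-1/-d[1]/' p.py; python3 p.py
```

```text
12.3 [ 0.486 -0.017  0.692] [-0.213  0.165  0.284  0.779 -0.057  1.964  1.5  ]
tilt 13.763318605253078 downhill az 178.11907143599223 in tote deg 4.049853501777823 M [[-0.97, 0.1, 0.24], [0.1, 0.99, -0.01], [-0.24, 0.02, -0.97]] [ 0.24828538 -0.49955524 -1.61001091] 0.010185436257099658
```

{"fn": "move_arm", "kwargs": {
  "motion": [0, 0, -2.5, 3, 0, 0, -2.5, 3, 0, 0, -2.5, 3, 0, 0, -2.5, 3, 0, 0, -2.5, 3, 0, 0, -2.5, 3, 0, 0, -2.5, 3, 0, 0, -2.5, 3, 0, 0, -2.5, 3, 0, 0, -2.5, 3, 0, 0, -2.5, 3, 0, 0, 0, 3]
}}

```text
time: 13.5
ee_pos: [0.4023, -0.0169, 0.7702]
orientation: [0.197, 0.332, 0.92, 0.066]
ft_force: [0.6, -0.9, -2.2]
opening: 0.0098
finger_force: 88.1
```

```bash
python3 p.py
```

```text
13.5 [ 0.402 -0.017  0.77 ] [-0.455 -0.02   0.391  0.779  0.045  1.964  0.84 ]
tilt 23.964330361957835 downhill az 178.81716146921704 in tote deg 38.54397292425551 M [[-0.7, 0.59, 0.41], [0.64, 0.77, -0.01], [-0.32, 0.25, -0.91]] [ 0.59615272 -0.88953058 -2.24000697] 0.009819128682360758
```

{"fn": "move_arm", "kwargs": {
  "motion": [0, 0, -2.5, 0, 0, 0, -2.5, 0, 0, 0, -2.5, 0, 0, 0, -2.5, 0, 0, 0, -2.5, 0, 0, 0, -2.5, 0, 0, 0, -1, 0, 0, 0, 0, 0]
}}

```text
time: 14.3
ee_pos: [0.3554, -0.018, 0.8036]
orientation: [0.236, 0.328, 0.911, 0.082]
ft_force: [-0.3, 0.0, -1.8]
opening: 0.0101
finger_force: 88.1
```

```bash
python3 p.py
python3 - <<'E'
from h import *
b=save("wrist","pics/w5.png")
E
```

```text
14.3 [ 0.355 -0.018  0.804] [ 0.347 -0.098 -0.269  0.768 -0.06   1.963  0.914]
tilt 28.882403923635497 downhill az 179.35114355272287 in tote deg 38.983760786426636 M [[-0.67, 0.56, 0.48], [0.64, 0.77, -0.01], [-0.38, 0.3, -0.88]] [-0.25239445  0.00757069 -1.83331271] 0.010098415353644362
```

View pics/w5.png

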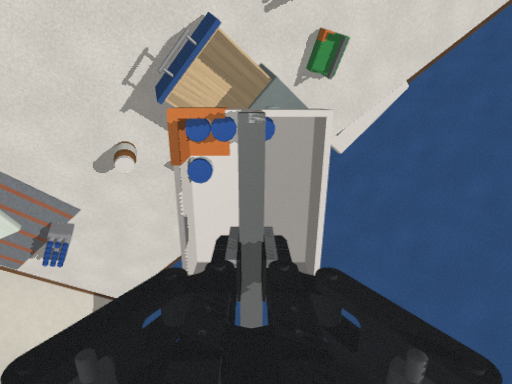

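The tilt is 28.9° with all four pots at the orange end. Three lie along the +x wall at (198,128), (224,128) and (265,128), and one is at (200,170), with two gaps left. I'll move off the joint limits, then swing the yaw both ways to close the gaps.

{"fn": "move_arm", "kwargs": {
  "motion": [-0.3, 0.2, 1, 0, -0.6, 0.5, 2, 0, -0.6, 0.5, 2.5, 0, -0.6, 0.5, 2.5, 0, -0.6, 0.5, 2.5, 0, -0.6, 0.5, 2.5, 0, -0.6, 0.5, 2.5, 0, -0.3, 0.3, 1.5, 0, 0, 0, 0.8, 0, 0, 0, 0, 0]
}}

```text
time: 15.35
ee_pos: [0.4905, -0.0181, 0.6708]
orientation: [0.233, 0.328, 0.912, 0.082]
ft_force: [-1.2, -1.1, -1.7]
opening: 0.0101
finger_force: 88.1
```

```bash
python3 p.py
```

```text
15.35 [ 0.491 -0.018  0.671] [ 0.328 -0.044 -0.319  1.167 -0.013  1.518  0.884]
tilt 28.53817535562992 downhill az 179.5483177887881 in tote deg 39.08159216143852 M [[-0.68, 0.56, 0.48], [0.64, 0.77, -0.0], [-0.37, 0.3, -0.88]] [-1.19224051 -1.05844603 -1.73691638] 0.01012603878360126
```

Orientation held and the joints are clear of their limits. Next I swing the downhill direction +24°, then −46°, then back.

{"fn": "move_arm", "kwargs": {
  "motion": [0, 0, 0, 6, 0, 0, 0, 6, 0, 0, 0, 6, 0, 0, 0, 6, 0, 0, 0, 0, 0, 0, 0, 0, 0, 0, 0, 0, 0, 0, 0, -6, 0, 0, 0, -6, 0, 0, 0, -6, 0, 0, 0, -6]
}}

```text
time: 16.45
ee_pos: [0.4899, -0.0188, 0.6732]
orientation: [0.235, 0.326, 0.912, 0.081]
ft_force: [0.0, -0.4, -2.4]
opening: 0.0101
finger_force: 88.1
```

{"fn": "move_arm", "kwargs": {
  "motion": [0, 0, 0, -6, 0, 0, 0, -6, 0, 0, 0, -6, 0, 0, 0, -4, 0, 0, 0, 0, 0, 0, 0, 0, 0, 0, 0, 0, 0, 0, 0, 6, 0, 0, 0, 6, 0, 0, 0, 6, 0, 0, 0, 4, 0, 0, 0, 0]
}}

```text
time: 17.65
ee_pos: [0.4899, -0.0189, 0.6731]
orientation: [0.235, 0.329, 0.911, 0.082]
ft_force: [0.4, -0.3, -2.3]
opening: 0.01
finger_force: 88.1
```

```bash
python3 p.py
python3 - <<'E'
from h import *
b=save("wrist","pics/w6.png");cv2.imwrite("pics/w6c.png",cv2.resize(b[90:240,150:350],None,fx=3,fy=3)[...,::-1])
E
```

```text
17.65 [ 0.49  -0.019  0.673] [ 0.331 -0.046 -0.32   1.164 -0.013  1.519  0.882]
tilt 28.7684640235041 downhill az 179.36224033674875 in tote deg 39.10473259937927 M [[-0.67, 0.56, 0.48], [0.64, 0.77, -0.01], [-0.37, 0.3, -0.88]] [ 0.36347878 -0.3139989  -2.32491029] 0.01004664060138472
```

View pics/w6c.png

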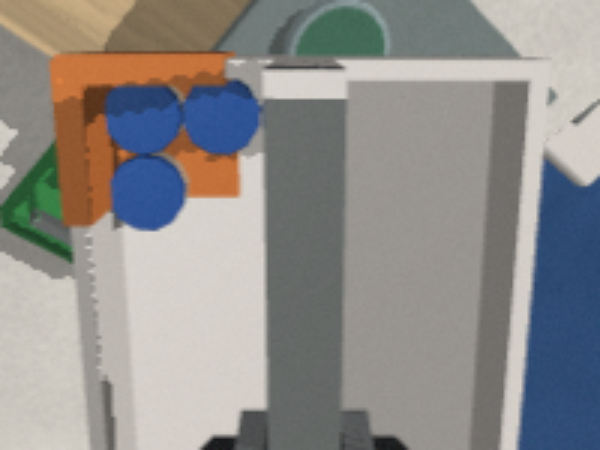

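Three pots are packed in the orange corner. The fourth should be next in the row, hidden under the bar. I'll check from the other cameras in one combined picture.

Run:
```python
from h import *
a=save("top","pics/t7.png");b=save("scene","pics/s7.png")
def crop(n,im):
    K,d,R,t=cal(n);o=status.get_obs();p=np.array(o["ee_pos"])+[-.03,0,-.03]
    u,v=cv2.projectPoints(p[None],cv2.Rodrigues(R)[0],t,K,d)[0].ravel().astype(int);print(n,u,v)
    u=np.clip(u,64,512-64);v=np.clip(v,64,384-64);return cv2.resize(im[v-64:v+64,u-64:u+64],(400,400),interpolation=cv2.INTER_CUBIC)
cv2.imwrite("pics/v7.png",np.vstack([np.hstack([crop("top",a),crop("scene",b)]),cv2.resize(np.hstack([a,b]),(800,200),interpolation=cv2.INTER_AREA)])[:600,:,::-1])
```

```text
top 271 260
scene 205 29
```

View pics/v7.png

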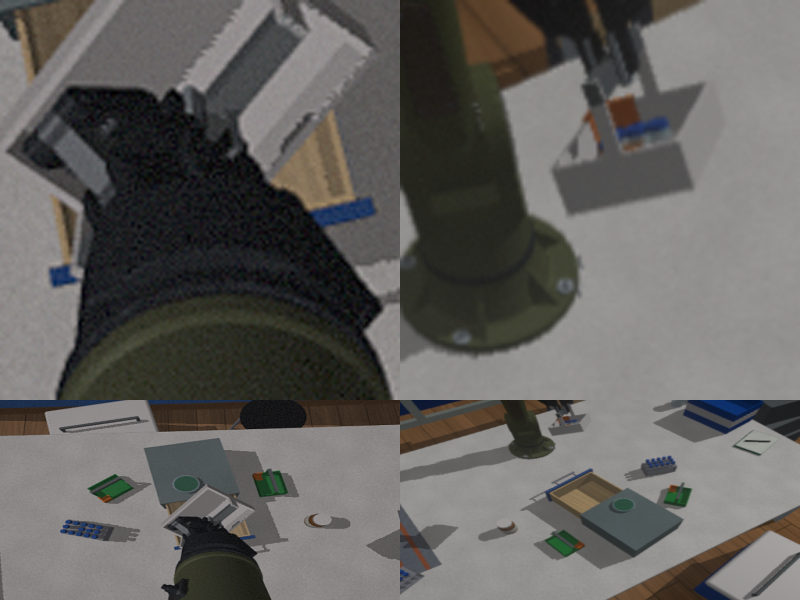

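The scene view shows the blue lids packed against the orange corner. The drawer is open, and the rack, jar and dish are where they were. I'll let it settle, then hand in.

{"fn": "move_arm", "kwargs": {
  "motion": [0, 0, 0, 0, 0, 0, 0, 0, 0, 0, 0, 0, 0, 0, 0, 0, 0, 0, 0, 0]
}}

```text
time: 18.3
ee_pos: [0.4899, -0.0189, 0.6731]
orientation: [0.235, 0.328, 0.911, 0.082]
ft_force: [-0.5, 0.4, -1.9]
opening: 0.01
finger_force: 88.1
```

```bash
python3 p.py; python3 -c "
from workcell import bot
print(bot.finish_job())"
```

```text
18.3 [ 0.49  -0.019  0.673] [ 0.331 -0.046 -0.32   1.164 -0.013  1.519  0.884]
tilt 28.76456504118374 downhill az 179.36991121413692 in tote deg 39.00850093785698 M [[-0.67, 0.56, 0.48], [0.64, 0.77, -0.01], [-0.37, 0.3, -0.88]] [-0.49960963  0.38804403 -1.91236616] 0.010017983602794293
the job is handed in; nothing more can be done
None
```

I handed the job in at 18.3 s: the drawer is open and the tote is held still well above the cabinet, tilted 28.8° with the orange corner lowest; three pots are confirmed in that corner, and the fourth is hidden under the carrying handle, so I inferred rather than saw that it lies next to them.

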